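Put the sockets back on their board by size

ROBOT

A 6-joint arm with a two-finger parallel gripper is mounted at the origin on a cart in front of the work surface, level with it; the furniture and walls round the work are solid. World frame = base frame: x ahead of the robot, y to its left, z up, the work surface at z = 0. Lengths are in m, angles in degrees, forces in N, time in s.
With the tool pointing down it reaches from about 0.275 to 0.75 m from the base axis. Payload 10.2 kg.
Tool frame: the origin (TCP) lies at the very end of the fingers, on their centre line; the grasp point (between the pads) lies 19 mm behind it; y points along the fingers, z is the direction in which the jaws open and shut, and the axes are right-handed (so a half turn about y gives the same grasp; the last joint's range is limited). The gripper opens to 88 mm and grips with 3 to 60 N. Pads are 18 mm wide; open, the fingers measure 123 mm over their backs; the gripper's body (75 mm by 187 mm) begins 45 mm behind the grasp point.
Start: joints at [60.825, 17.928, 85.812, -0, 76.261, -12.8], TCP at [0.148, 0.504, 0.239] pointing down, gripper open.
Joint ranges: [-168.41, 168.41], [-55.51, 124.54], [10.69, 146.95], [-70.63, 250.63], [1, 178], [-165.06, 165.06]. Speed limits (degrees/s): [136.94, 136.94, 172.46, 180, 180, 180].

INTERFACE

Orientations are given as a 3x3 rotation matrix whose columns are the frame's x, y, z axes.
In Python, from plant import env gives the robot as it stands.
- The arm moves only by the shell command python3 -m pendant 'ROWS' [OPENING]. ROWS is JSON, a list of rows, each an object with "linear": the shift along the tool's x, y, z in m, a list of three; "delta_rot": the turn, a rotation vector about the tool's x, y, z in degrees, a list of three. A call has 1 to 10 rows; each row is the pose to reach, as a shift and turn from the pose commanded when the call began, along the tool's axes at that moment; what a row does not reach only later rows make up. A row lasts 1/8 s, in which the tool goes at most 62.5 mm and 10.7 degrees, less where a joint would pass 70% of its speed; a pose out of reach is approached as far as the arm can. A call with a gripper value outside its range is refused whole. OPENING is the opening, from 0 (shut) to 1 (fully open), set as the call begins (- or left out, the last holds). The fingers move at their own pace and stop on an object; the grip force is fixed at half the most. Time passes only in rows, so rows that repeat a pose let the fingers close. It gives the time, the measured TCP pose, the force and the opening at its end, in the units of the state.
- env.sense(): the state, without advancing time (a new reading comes with each control period).
- env.capture(name): name is "scene" or "top" or "wrist"; returns the picture (420x560x3 uint8, red, green, blue); there is no depth.
- env.camera_model(name): a dict with "fovy" (degrees; the focal length in pixels is half the picture's height over the tangent of half this angle, whatever the lens; pixels are square), "cx", "cy" (the principal point, pixels), "R" (3x3) and "t" (3): a world point X has camera coordinates R X + t. Camera axes: x right, y down, z forward; pixel columns grow to the right and rows downward; lengths in m; the calibration is good to about 2 mm. A picture is of the moment at which its call begins: read the wrist's pose just before it. camera_model takes no time and is no camera call; for the wrist camera it gives the pose at the moment of the call.
- env.finish_job(): hands the job in, once; it reports no verdict.
The state is a dict: "clock": time; "joint_positions": joint angles; "qvel": joint speeds; "effort": joint torques, N m; "eef_pos": TCP position; "orientation": TCP orientation; "wrist_force": force on the tool from outside, world axes, zero at the start; "ft_torque": the same for the moment, N m; "grip_width": opening from 0.0 (shut) to 1.0 (fully open).
Only numpy, scipy, OpenCV 4.12 (cv2) and the standard library are available. Lean on these libraries where they do the work, as an engineer would, in place of code of your own. Each camera call takes 0.05 s, during which the arm holds its last target.

TASK

Stand the four steel sockets upright, mouth up, on the white marks of the plywood socket board, one centred on each mark, in order of size: the smallest on the mark next to the red disc, then each larger one, the largest at the far end. Leave the spanner, the tape measure and the chisel where they lie.

Things in the scene. Friction and masses are not known exactly. Their poses are not given: they have to be found in the camera images.
- socket_22_center (a point): The smallest of four bright steel ratchet sockets: a plain round upright cylinder 22 mm in diameter and 42 mm high, with a hexagon mouth in its top. Point: the centre of the cylinder, half-way up (21 mm above its foot); z is its axis, up. The sockets stand loose on the bench.
- socket_30_center (a point): The second smallest of four bright steel ratchet sockets: a plain round upright cylinder 30 mm in diameter and 46 mm high, with a hexagon mouth in its top. Point: the centre of the cylinder, half-way up (23 mm above its foot); z is its axis, up. The sockets stand loose on the bench.
- socket_38_center (a point): The second largest of four bright steel ratchet sockets: a plain round upright cylinder 38 mm in diameter and 50 mm high, with a hexagon mouth in its top. Point: the centre of the cylinder, half-way up (25 mm above its foot); z is its axis, up. The sockets stand loose on the bench.
- socket_46_center (a point): The largest of four bright steel ratchet sockets: a plain round upright cylinder 46 mm in diameter and 54 mm high, with a hexagon mouth in its top. Point: the centre of the cylinder, half-way up (27 mm above its foot); z is its axis, up. The sockets stand loose on the bench.
- mark_a: Flat round white mark with a black rim and a black centre dot, 56 mm across, on top of the plywood socket board (a fixed board 86 x 326 x 12 mm lying on the bench). The four marks a, b, c, d follow one another in one straight row along the board, 68 mm apart; this is number 1 of that row (an end mark). Origin: its centre, on the board's top 12 mm above the bench; y runs along the row (from d towards a), x across it.
- mark_b: Flat round white mark with a black rim and a black centre dot, 56 mm across, on top of the plywood socket board (a fixed board 86 x 326 x 12 mm lying on the bench). The four marks a, b, c, d follow one another in one straight row along the board, 68 mm apart; this is number 2 of that row (a middle mark). Origin: its centre, on the board's top 12 mm above the bench; y runs along the row (from d towards a), x across it.
- mark_c: Flat round white mark with a black rim and a black centre dot, 56 mm across, on top of the plywood socket board (a fixed board 86 x 326 x 12 mm lying on the bench). The four marks a, b, c, d follow one another in one straight row along the board, 68 mm apart; this is number 3 of that row (a middle mark). Origin: its centre, on the board's top 12 mm above the bench; y runs along the row (from d towards a), x across it.
- mark_d: Flat round white mark with a black rim and a black centre dot, 56 mm across, on top of the plywood socket board (a fixed board 86 x 326 x 12 mm lying on the bench). The four marks a, b, c, d follow one another in one straight row along the board, 68 mm apart; this is number 4 of that row (an end mark). Origin: its centre, on the board's top 12 mm above the bench; y runs along the row (from d towards a), x across it.
- red_disc: Red disc 24 mm across and 4 mm high, fixed on the board in line with the marks, beyond one of the two end marks (46 mm from that mark's centre); it shows the small end of the row. It may be at either end, beyond mark a or beyond mark d; a grey disc of the same size is at the other end. Origin: centre of its underside, on the board's top.
- spanner: Bystander, loose: steel combination spanner, 26 x 159 x 8 mm, lying on the bench. Origin: centre of its underside.
- tape_measure: Bystander, loose: pocket tape measure, 62 x 81 x 33 mm, lying on the bench. Origin: centre of its underside.
- chisel: Bystander, loose: wood chisel with amber handle, 29 x 215 x 29 mm, lying on the bench. Origin: centre of its underside.
Not all that is in view belongs to the job. Leave any orange, pink or purple look-alike of the part that bears socket_30_center alone.

How it is judged (in metres and radians):
At the end, for the whole second after the job is handed in: Each socket stands upright (within 0.1 rad) and still on the board (height within 5 mm), its axis within 12 mm of the centre of its own mark, in order of diameter with the smallest next to the red disc (((horizontal distance between red_disc and mark_a below 0.08 m and horizontal distance between socket_22_center and mark_a below 0.012 m and horizontal distance between socket_30_center and mark_b below 0.012 m and horizontal distance between socket_38_center and mark_c below 0.012 m and horizontal distance between socket_46_center and mark_d below 0.012 m) or (horizontal distance between red_disc and mark_d below 0.08 m and horizontal distance between socket_22_center and mark_d below 0.012 m and horizontal distance between socket_30_center and mark_c below 0.012 m and horizontal distance between socket_38_center and mark_b below 0.012 m and horizontal distance between socket_46_center and mark_a below 0.012 m)) and angle between each of socket_22_center, socket_30_center, socket_38_center, socket_46_center's own z axis and vertical below 0.1 rad and height (world z) of socket_22_center between 0.028 and 0.038 m and linear speed of each of socket_22, socket_30, socket_38, socket_46 below 0.02 m/s and height (world z) of socket_30_center between 0.03 and 0.04 m and height (world z) of socket_38_center between 0.032 and 0.042 m and height (world z) of socket_46_center between 0.034 and 0.044 m); the robot touches nothing.
It fails at once if the spanner is moved more than 30 mm (distance of spanner from where it was at the start of the episode above 0.03 m).
It fails at once if the tape measure is moved more than 30 mm (distance of tape_measure from where it was at the start of the episode above 0.03 m).
It fails at once if the chisel is moved more than 30 mm (distance of chisel from where it was at the start of the episode above 0.03 m).
It also fails if it takes over 102 s, if anything falls off the work surface, if the arm or the gripper's body presses on something with over 40 N, if the wrist force passes 120 N, or if a joint passes its speed limit or range.

## Working session

There is one attempt and no reset: what is moved stays moved. The work goes in short steps, Python scripts to look and compute and a shell command to move; the robot and the scene stay as the last step left them, time stands still between calls to the robot, and variables do not carry over. Pictures are saved under pics/ and viewed, and the job is handed in when it is done.

```bash
ls; mkdir -p pics
python3 - <<'E'
from plant import env
import cv2
s=env.sense();print(s)
for n in("scene","top","wrist"):
    m=env.camera_model(n);print(n,m)
    cv2.imwrite(f"pics/{n}0.png",cv2.cvtColor(env.capture(n),cv2.COLOR_RGB2BGR))
E
```

```text
pics
{'clock': 0.0, 'joint_positions': array([ 6.08243100e+01,  1.79585824e+01,  8.58535582e+01,  1.72019741e-04,
        7.62609850e+01, -1.27996965e+01]), 'qvel': array([ 0.02109349, -0.06682233, -0.07993125,  0.02125089, -0.03148279,
        0.08390424]), 'effort': array([-1.32351757e-03, -4.02196634e+01, -2.52276760e+01,  6.94056298e-02,
        3.51288531e-02, -8.63643527e-05]), 'eef_pos': array([0.14790484, 0.50347927, 0.23817173]), 'orientation': array([[ 9.59431899e-01, -6.24720863e-04,  2.81939784e-01],
       [-2.81940331e-01, -1.11293838e-03,  9.59431296e-01],
       [-2.85595140e-04, -9.99999186e-01, -1.24392259e-03]]), 'wrist_force': array([-0.16212619, -1.00773022, -0.07815952]), 'ft_torque': array([ 0.03874752, -0.00337463,  0.04127893]), 'grip_width': 1.0017184880824546}
scene {'fovy': 46.08485313191041, 'cx': 293.55688053753545, 'cy': 210.24256462911475, 'R': array([[ 0.83791607, -0.54574182, -0.00790737],
       [-0.31441357, -0.47079776, -0.824314  ],
       [ 0.44613985,  0.69319214, -0.56607765]]), 't': array([-0.48794288,  0.21351837,  0.9157306 ])}
top {'fovy': 42.29696403864371, 'cx': 285.95720635210466, 'cy': 208.56897213057587, 'R': array([[-0.06931583, -0.99758522,  0.0043647 ],
       [-0.9716907 ,  0.06652472, -0.22669725],
       [ 0.22585946, -0.01995484, -0.9739555 ]]), 't': array([0.02400177, 0.59066016, 1.17010364])}
wrist {'fovy': 63.09241543004284, 'cx': 279.9590656762094, 'cy': 208.184707804467, 'R': array([[ 0.28338077,  0.95900694, -0.00101594],
       [ 0.90938686, -0.26838169,  0.31778422],
       [ 0.30448461, -0.09097782, -0.94816252]]), 't': array([-0.52455388, -0.04300711,  0.39065218])}
```

View pics/scene0.png

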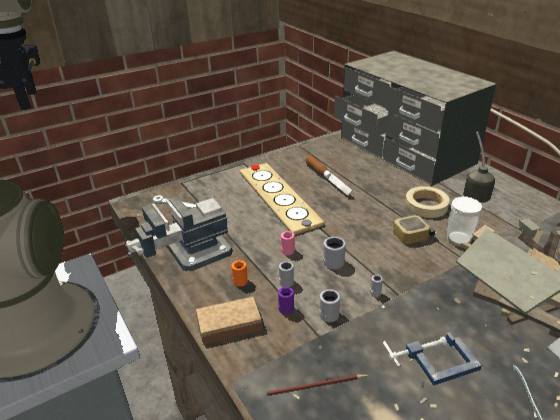

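View pics/top0.png

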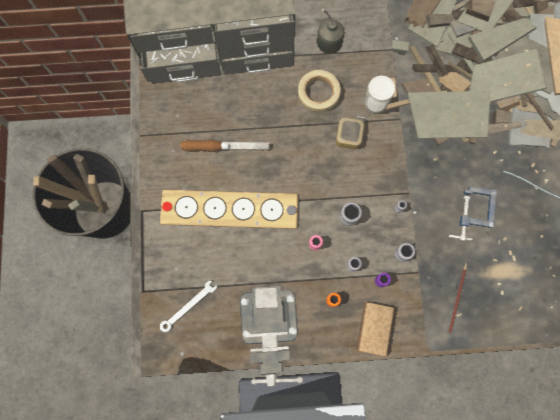

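View pics/wrist0.png

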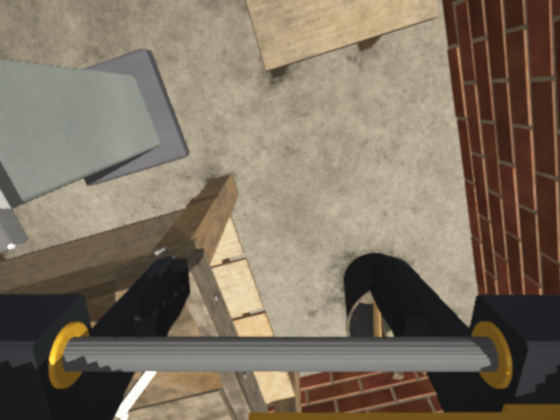

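The scene view shows four steel sockets and pink, orange and purple look-alikes. In the top view the steel sockets are at about (351,213), (402,205), (405,252) and (355,263). The board is at (163–298, 190–228), with the red disc at its left end (167,207). The vise stands at (268,315), in front of the board.

Run:
```python
import cv2
im=cv2.imread("pics/top0.png")
cv2.imwrite("pics/cropA.png",cv2.resize(im[180:240,155:305],None,fx=5.3,fy=5.3,interpolation=cv2.INTER_CUBIC))
cv2.imwrite("pics/cropB.png",cv2.resize(im[190:310,290:430],None,fx=5,fy=5,interpolation=cv2.INTER_CUBIC))
```

```text
(no output)
```

View pics/cropA.png

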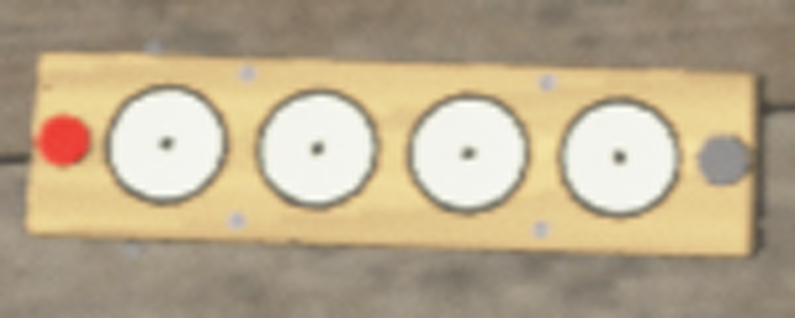

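View pics/cropB.png

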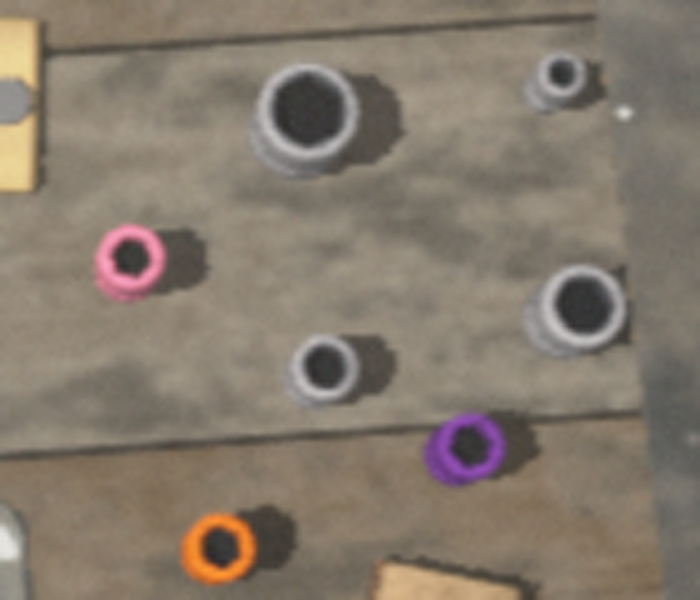

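Crop readings. Socket tops in crop B: 46 at (308,108), 22 at (561,75), 30 at (325,368), 38 at (584,306). Mark dots in crop A: (167,143), (317,148), (468,153), (620,156). The red disc is at (63,140).

```bash
cat > h.py <<'E'
import numpy as np
from plant import env
def ray(n,u,v,z,m=None):
    m=m or env.camera_model(n); f=210/np.tan(np.radians(m["fovy"]/2))
    R=np.array(m["R"]);t=np.array(m["t"])
    d=R.T@np.array([(u-m["cx"])/f,(v-m["cy"])/f,1]);c=-R.T@t
    return c+d*(z-c[2])/d[2]
def proj(n,X,m=None):
    m=m or env.camera_model(n); f=210/np.tan(np.radians(m["fovy"]/2))
    p=np.array(m["R"])@np.array(X)+m["t"];return m["cx"]+f*p[0]/p[2],m["cy"]+f*p[1]/p[2]
E
python3 - <<'E'
from h import *
B=lambda x,y:(290+(x+.5)/5-.5,190+(y+.5)/5-.5)
A=lambda x,y:(155+(x+.5)/5.3-.5,180+(y+.5)/5.3-.5)
S={'46':(308,108,.054),'22':(561,75,.042),'30':(325,368,.046),'38':(584,306,.05),'pink':(132,257,.046),'orange':(220,548,.046),'purple':(470,447,.046)}
for k,(x,y,z) in S.items():
    p=ray("top",*B(x,y),z);print(k,p.round(4),np.hypot(p[0],p[1]).round(3),[round(q) for q in proj("scene",p)])
P=[]
for k,c in dict(red=(63,140),m1=(167,143),m2=(317,148),m3=(468,153),m4=(620,156),grey=(724,160)).items():
    p=ray("top",*A(*c),.012+.004*(k in('red','grey')));print(k,p.round(4),[round(q) for q in proj("scene",p)]);P.append(p)
print([np.linalg.norm(P[i+1]-P[i]).round(4) for i in range(5)])
# vise, spanner, chisel
for k,(u,v,z) in dict(viseTL=(241,290,.1),viseTR=(297,290,.1),chisel=(270,147,.01)).items(): print(k,ray("top",u,v,z).round(3))
E
```

```text
46 [ 0.5776 -0.1666  0.054 ] 0.601 [335, 242]
22 [ 0.5879 -0.2878  0.042 ] 0.655 [377, 277]
30 [ 0.4583 -0.1638  0.046 ] 0.487 [286, 265]
38 [ 0.4779 -0.2836  0.05  ] 0.556 [330, 295]
pink [ 0.5152 -0.0805  0.046 ] 0.521 [288, 234]
orange [ 0.3812 -0.109   0.046 ] 0.396 [239, 264]
purple [ 0.4182 -0.2255  0.046 ] 0.475 [286, 291]
red [0.6286 0.2653 0.016 ] [255, 166]
m1 [0.625  0.2195 0.012 ] [263, 175]
m2 [0.6181 0.1523 0.012 ] [273, 186]
m3 [0.6111 0.0846 0.012 ] [285, 199]
m4 [0.6051 0.0165 0.012 ] [298, 213]
grey [ 0.5991 -0.03    0.016 ] [307, 221]
[np.float64(0.0461), np.float64(0.0676), np.float64(0.068), np.float64(0.0684), np.float64(0.047)]
viseTL [0.411 0.093 0.1  ]
viseTR [ 0.403 -0.027  0.1  ]
chisel [0.762 0.01  0.01 ]
```

Run:
```python
import cv2
im=cv2.imread("pics/scene0.png")
cv2.imwrite("pics/cropC.png",cv2.resize(im[150:330,230:400],None,fx=3.3,fy=3.3,interpolation=cv2.INTER_CUBIC))
```

```text
(no output)
```

View pics/cropC.png

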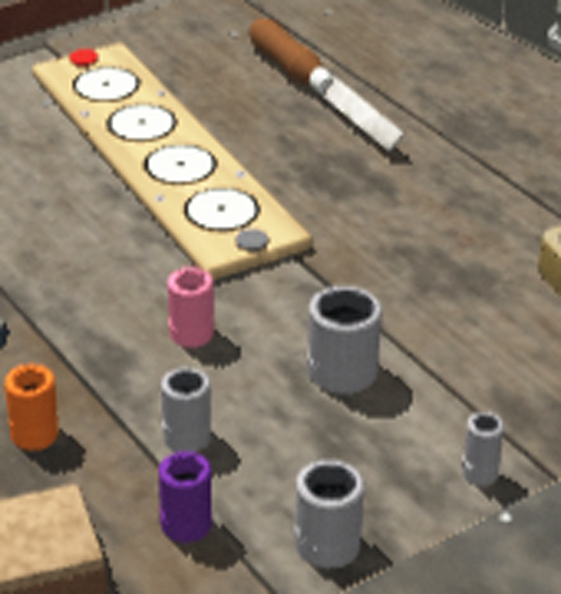

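The row spacing (68 mm), the disc offsets (46–47 mm) and the scene-view reprojections all agree to within about 2 px. The red disc is at the +y end. So the targets are 22→m1, 30→m2, 38→m3 and 46→m4. I'll turn the tool so its jaws open along world x, keeping the fingers clear of the neighbours, and head for the sockets.

```bash
python3 -m pendant '[{"linear":[0.03,0,-0.026],"delta_rot":[0,8,0]},{"linear":[0.07,0,-0.061],"delta_rot":[0,17,0]},{"linear":[0.11,0,-0.095],"delta_rot":[0,26,0]},{"linear":[0.15,0,-0.13],"delta_rot":[0,35,0]},{"linear":[0.19,0,-0.165],"delta_rot":[0,44,0]},{"linear":[0.23,0,-0.2],"delta_rot":[0,53,0]},{"linear":[0.26,0,-0.225],"delta_rot":[0,62,0]},{"linear":[0.29,0,-0.25],"delta_rot":[0,70,0]},{"linear":[0.3,0,-0.26],"delta_rot":[0,73.6,0]},{"linear":[0.3,0,-0.26],"delta_rot":[0,73.6,0]}]' 1; python3 -c "
from h import *
s=env.sense();print(s['eef_pos'],s['orientation'].round(4),s['joint_positions'].round(1),s['wrist_force'])"
```

```text
clock: 1.4
eef_pos: [0.3624, 0.1697, 0.2386]
orientation: [[0.0, -0.0, 1.0], [-1.0, 0.0, 0.0], [-0.0, -1.0, -0.0]]
wrist_force: [0.4, -0.6, -0.5]
grip_width: 0.999
[0.36244802 0.1696532  0.23858493] [[ 5.e-04 -5.e-04  1.e+00]
 [-1.e+00  1.e-04  5.e-04]
 [-1.e-04 -1.e+00 -5.e-04]] [  8.2   1.9 105.1   0.   73.    8.2] [ 0.43154267 -0.59299922 -0.45553158]
```

```bash
python3 -m pendant '[{"linear":[0.03,0,0.019],"delta_rot":[0,0,0]},{"linear":[0.07,0,0.045],"delta_rot":[0,0,0]},{"linear":[0.12,0,0.077],"delta_rot":[0,0,0]},{"linear":[0.17,0,0.109],"delta_rot":[0,0,0]},{"linear":[0.22,0,0.141],"delta_rot":[0,0,0]},{"linear":[0.27,0.02,0.173],"delta_rot":[0,0,0]},{"linear":[0.31,0.05,0.198],"delta_rot":[0,0,0]},{"linear":[0.33,0.07,0.21],"delta_rot":[0,0,0]},{"linear":[0.337,0.08,0.216],"delta_rot":[0,0,0]},{"linear":[0.337,0.08,0.216],"delta_rot":[0,0,0]}]' 1
python3 - <<'E'
from h import *
import cv2
s=env.sense();print(s['eef_pos'],s['orientation'].round(4),s['joint_positions'].round(1))
m=env.camera_model("wrist")
im=env.capture("wrist");cv2.imwrite("pics/w1.png",im[:,:,::-1])
for k,p in {'46':(.5776,-.1666,.054),'22':(.5879,-.2878,.042),'30':(.4583,-.1638,.046),'38':(.4779,-.2836,.05)}.items(): print(k,proj("wrist",p,m))
E
```

```text
clock: 2.65
eef_pos: [0.5788, -0.1659, 0.1585]
orientation: [[0.002, -0.001, 1.0], [-1.0, 0.001, 0.002], [-0.001, -1.0, -0.001]]
wrist_force: [-0.2, 1.7, -0.0]
grip_width: 0.999
[ 0.57880641 -0.16591534  0.1585028 ] [[ 2.3e-03 -7.0e-04  1.0e+00]
 [-1.0e+00  6.0e-04  2.3e-03]
 [-6.0e-04 -1.0e+00 -7.0e-04]] [-27.1  31.5  78.    0.   70.6 -27.3]
46 (np.float64(278.15520003591536), np.float64(208.1307678939736))
22 (np.float64(289.60006470083164), np.float64(329.47582367545516))
30 (np.float64(127.19127935247306), np.float64(201.39400077138285))
38 (np.float64(166.28253238876206), np.float64(331.24399697325674))
```

View pics/w1.png

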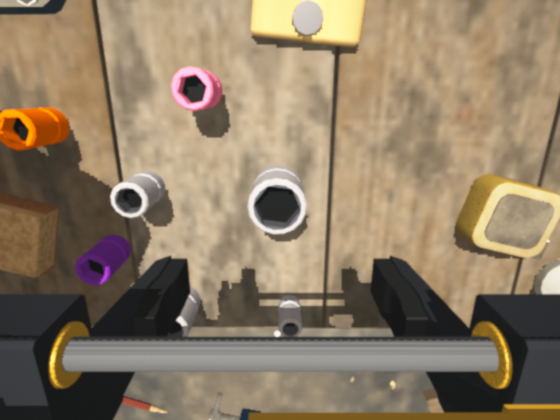

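In the wrist view, the 46 mouth is at (278,205), the 30 at (131,199) and the 22 at (290,325). These are 3 px or less (about 2 mm) from the positions predicted from the top view. I'll descend and grip the 46.

```bash
python3 -m pendant '[{"linear":[0,0.02,0],"delta_rot":[0,0,0]},{"linear":[0,0.05,0],"delta_rot":[0,0,0]},{"linear":[0,0.08,0],"delta_rot":[0,0,0]},{"linear":[0,0.105,0],"delta_rot":[0,0,0]},{"linear":[0,0.125,0],"delta_rot":[0,0,0]},{"linear":[0,0.137,0],"delta_rot":[0,0,0]},{"linear":[0,0.142,0],"delta_rot":[0,0,0]},{"linear":[0,0.142,0],"delta_rot":[0,0,0]}]' 1
python3 -m pendant '[{"linear":[0,0,0],"delta_rot":[0,0,0]},{"linear":[0,0,0],"delta_rot":[0,0,0]},{"linear":[0,0,0],"delta_rot":[0,0,0]},{"linear":[0,0,0],"delta_rot":[0,0,0]},{"linear":[0,0,0],"delta_rot":[0,0,0]},{"linear":[0,0,0],"delta_rot":[0,0,0]},{"linear":[0,0,0],"delta_rot":[0,0,0]},{"linear":[0,0,0],"delta_rot":[0,0,0]}]' 0
```

```text
clock: 3.7
eef_pos: [0.579, -0.1671, 0.0173]
orientation: [[0.001, 0.001, 1.0], [-1.0, -0.0, 0.001], [0.0, -1.0, 0.001]]
wrist_force: [0.4, 0.3, -0.3]
grip_width: 0.996
clock: 4.7
eef_pos: [0.5785, -0.1672, 0.0167]
orientation: [[0.0, -0.0, 1.0], [-1.0, 0.0, 0.0], [-0.0, -1.0, -0.0]]
wrist_force: [-3.0, 0.4, 3.2]
grip_width: 0.51
```

Opening 0.51 ≈ 45 mm, so the 46 is held. Next I lift it and carry it to mark 4.

```bash
python3 -m pendant '[{"linear":[0,-0.015,0],"delta_rot":[0,0,0]},{"linear":[0,-0.045,0],"delta_rot":[0,0,0]},{"linear":[0,-0.08,0],"delta_rot":[0,0,0]},{"linear":[-0.02,-0.1,0.003],"delta_rot":[0,0,0]},{"linear":[-0.05,-0.1,0.007],"delta_rot":[0,0,0]},{"linear":[-0.09,-0.1,0.013],"delta_rot":[0,0,0]},{"linear":[-0.13,-0.1,0.019],"delta_rot":[0,0,0]},{"linear":[-0.16,-0.1,0.023],"delta_rot":[0,0,0]},{"linear":[-0.178,-0.1,0.026],"delta_rot":[0,0,0]},{"linear":[-0.184,-0.1,0.0265],"delta_rot":[0,0,0]}]' 0
python3 - <<'E'
from h import *
import cv2
s=env.sense();print(s['eef_pos'],s['grip_width'])
m=env.camera_model("wrist")
im=env.capture("wrist");cv2.imwrite("pics/w2.png",im[:,:,::-1])
for k,p in {'m4':(.605,.0165,.012),'m3':(.6111,.0846,.012),'m2':(.6181,.1523,.012),'46':(.605,.0165,.155)}.items(): print(k,proj("wrist",p,m))
E
```

```text
clock: 5.95
eef_pos: [0.6054, 0.0173, 0.117]
orientation: [[0.001, 0.001, 1.0], [-1.0, -0.0, 0.001], [0.0, -1.0, 0.001]]
wrist_force: [-0.1, -0.4, -2.9]
grip_width: 0.509
[0.60536122 0.017298   0.1170423 ] 0.5093815974283551
m4 (np.float64(279.0753957400971), np.float64(207.94016897528147))
m3 (np.float64(287.5773821842059), np.float64(116.76611957786119))
m2 (np.float64(299.13455768593934), np.float64(8.380266451535874))
46 (np.float64(278.26506100039336), np.float64(328.94344212519803))
```

View pics/w2.png

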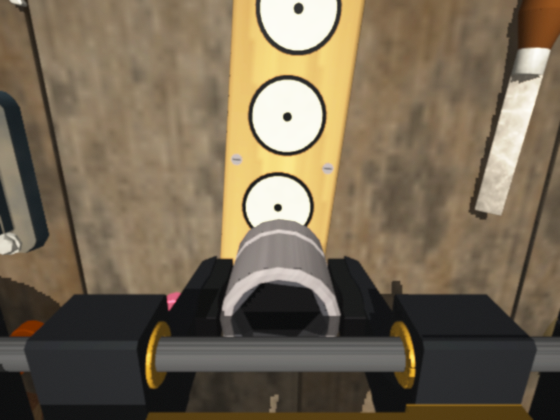

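The wrist view has mark dots at (278,207), (287,117) and (298,8), each within 1 px of prediction. I'll lower 88 mm and release.

```bash
python3 -m pendant '[{"linear":[0,0.02,0],"delta_rot":[0,0,0]},{"linear":[0,0.045,0],"delta_rot":[0,0,0]},{"linear":[0,0.065,0],"delta_rot":[0,0,0]},{"linear":[0,0.078,0],"delta_rot":[0,0,0]},{"linear":[0,0.085,0],"delta_rot":[0,0,0]},{"linear":[0,0.088,0],"delta_rot":[0,0,0]},{"linear":[0,0.088,0],"delta_rot":[0,0,0]},{"linear":[0,0.088,0],"delta_rot":[0,0,0]}]' 0
python3 -m pendant '[{"linear":[0,0,0],"delta_rot":[0,0,0]},{"linear":[0,0,0],"delta_rot":[0,0,0]},{"linear":[0,0,0],"delta_rot":[0,0,0]},{"linear":[0,0,0],"delta_rot":[0,0,0]},{"linear":[0,-0.02,0],"delta_rot":[0,0,0]},{"linear":[0,-0.05,0],"delta_rot":[0,0,0]},{"linear":[0,-0.09,0],"delta_rot":[0,0,0]},{"linear":[0,-0.12,0],"delta_rot":[0,0,0]},{"linear":[0,-0.13,0],"delta_rot":[0,0,0]},{"linear":[0,-0.13,0],"delta_rot":[0,0,0]}]' 1
python3 - <<'E'
from h import *
import cv2
s=env.sense();print(s['eef_pos'])
m=env.camera_model("wrist")
im=env.capture("wrist");cv2.imwrite("pics/w3.png",im[:,:,::-1])
print(proj("wrist",(.605,.0165,.066),m))
E
```

```text
clock: 7.0
eef_pos: [0.6054, 0.0167, 0.0292]
orientation: [[0.0, 0.001, 1.0], [-1.0, -0.0, 0.0], [0.0, -1.0, 0.001]]
wrist_force: [0.2, 0.5, -2.4]
grip_width: 0.51
clock: 8.25
eef_pos: [0.605, 0.0168, 0.1584]
orientation: [[0.0, -0.0, 1.0], [-1.0, 0.0, 0.0], [-0.0, -1.0, -0.0]]
wrist_force: [-0.6, 0.1, -0.5]
grip_width: 0.999
[0.60503744 0.01677454 0.15835143]
(np.float64(279.53640093702535), np.float64(212.76522245643488))
```

View pics/w3.png

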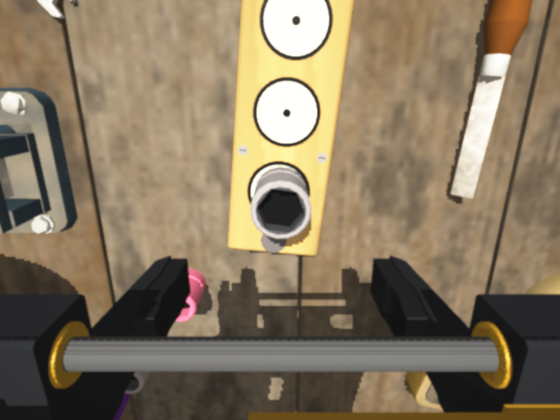

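The 46 stands on mark 4. Its mouth is at (280,208) against a predicted (279.5,213), so it is about 3 mm off towards +y, within tolerance. I'll bias the rest by about 2 mm. Next is the 38.

```bash
python3 -m pendant '[{"linear":[0.02,0,-0.008],"delta_rot":[0,0,0]},{"linear":[0.055,0,-0.023],"delta_rot":[0,0,0]},{"linear":[0.1,0,-0.042],"delta_rot":[0,0,0]},{"linear":[0.145,0,-0.062],"delta_rot":[0,0,0]},{"linear":[0.19,0,-0.081],"delta_rot":[0,0,0]},{"linear":[0.23,0,-0.098],"delta_rot":[0,0,0]},{"linear":[0.265,0,-0.113],"delta_rot":[0,0,0]},{"linear":[0.29,0,-0.123],"delta_rot":[0,0,0]},{"linear":[0.299,0,-0.127],"delta_rot":[0,0,0]},{"linear":[0.299,0,-0.127],"delta_rot":[0,0,0]}]' 1
python3 - <<'E'
from h import *
import cv2
s=env.sense();print(s['eef_pos'])
m=env.camera_model("wrist")
im=env.capture("wrist");cv2.imwrite("pics/w4.png",im[:,:,::-1])
print(proj("wrist",(.4779,-.2836,.05),m),proj("wrist",(.5879,-.2878,.042),m))
E
```

```text
clock: 9.55
eef_pos: [0.4777, -0.2824, 0.1583]
orientation: [[-0.001, -0.001, 1.0], [-1.0, 0.001, -0.001], [-0.001, -1.0, -0.001]]
wrist_force: [0.3, 0.1, 0.1]
grip_width: 1.0
[ 0.47772849 -0.28243891  0.15827936]
(np.float64(279.91994803718194), np.float64(207.1753638919891)) (np.float64(416.3043904660688), np.float64(208.77051683901956))
```

View pics/w4.png

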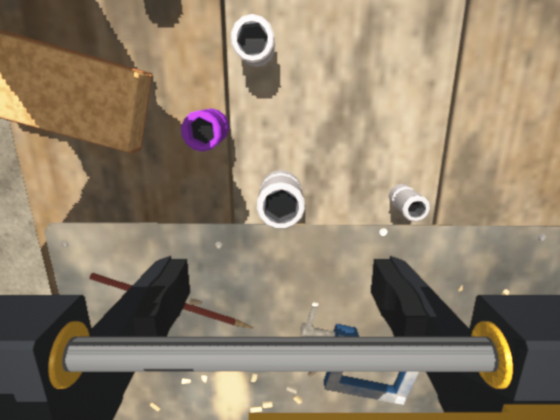

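The 38's mouth is at (281,205), 2 px from prediction, and the tool is directly above it. I'll descend and grip.

```bash
python3 -m pendant '[{"linear":[0,0.02,0],"delta_rot":[0,0,0]},{"linear":[0,0.05,0],"delta_rot":[0,0,0]},{"linear":[0,0.08,0],"delta_rot":[0,0,0]},{"linear":[0,0.105,0],"delta_rot":[0,0,0]},{"linear":[0,0.125,0],"delta_rot":[0,0,0]},{"linear":[0,0.136,0],"delta_rot":[0,0,0]},{"linear":[0,0.14,0],"delta_rot":[0,0,0]},{"linear":[0,0.14,0],"delta_rot":[0,0,0]}]' 1
python3 -m pendant '[{"linear":[0,0,0],"delta_rot":[0,0,0]},{"linear":[0,0,0],"delta_rot":[0,0,0]},{"linear":[0,0,0],"delta_rot":[0,0,0]},{"linear":[0,0,0],"delta_rot":[0,0,0]},{"linear":[0,0,0],"delta_rot":[0,0,0]},{"linear":[0,0,0],"delta_rot":[0,0,0]},{"linear":[0,0,0],"delta_rot":[0,0,0]},{"linear":[0,0,0],"delta_rot":[0,0,0]}]' 0
```

```text
clock: 10.6
eef_pos: [0.4785, -0.2822, 0.0191]
orientation: [[0.001, 0.0, 1.0], [-1.0, -0.0, 0.001], [0.0, -1.0, 0.0]]
wrist_force: [0.5, 0.3, 0.6]
grip_width: 1.001
clock: 11.6
eef_pos: [0.4782, -0.2823, 0.0187]
orientation: [[0.0, -0.0, 1.0], [-1.0, 0.0, 0.0], [-0.0, -1.0, -0.0]]
wrist_force: [0.1, 0.0, -0.0]
grip_width: 0.423
```

```bash
python3 -m pendant '[{"linear":[0,-0.02,0],"delta_rot":[0,0,0]},{"linear":[0,-0.06,0],"delta_rot":[0,0,0]},{"linear":[0,-0.1,0],"delta_rot":[0,0,0]},{"linear":[-0.03,-0.12,0.011],"delta_rot":[0,0,0]},{"linear":[-0.075,-0.12,0.027],"delta_rot":[0,0,0]},{"linear":[-0.125,-0.12,0.046],"delta_rot":[0,0,0]},{"linear":[-0.175,-0.12,0.064],"delta_rot":[0,0,0]},{"linear":[-0.225,-0.12,0.082],"delta_rot":[0,0,0]},{"linear":[-0.265,-0.12,0.097],"delta_rot":[0,0,0]},{"linear":[-0.3,-0.12,0.109],"delta_rot":[0,0,0]}]' 0
python3 -m pendant '[{"linear":[-0.03,0,0.011],"delta_rot":[0,0,0]},{"linear":[-0.053,0,0.02],"delta_rot":[0,0,0]},{"linear":[-0.065,0,0.024],"delta_rot":[0,0,0]},{"linear":[-0.065,0,0.024],"delta_rot":[0,0,0]},{"linear":[-0.065,0,0.024],"delta_rot":[0,0,0]}]' 0
python3 - <<'E'
from h import *
import cv2
m=env.camera_model("wrist")
im=env.capture("wrist");cv2.imwrite("pics/w5.png",im[:,:,::-1])
for p in ((.6111,.0846,.012),(.6181,.1523,.012),(.625,.2195,.012)):print(proj("wrist",p,m))
E
```

```text
clock: 12.85
eef_pos: [0.5872, 0.0196, 0.1382]
orientation: [[0.001, -0.001, 1.0], [-1.0, 0.0, 0.001], [-0.0, -1.0, -0.001]]
wrist_force: [-0.3, -0.3, -2.6]
grip_width: 0.417
clock: 13.48
eef_pos: [0.6109, 0.082, 0.1386]
orientation: [[-0.0, -0.0, 1.0], [-1.0, -0.0, -0.0], [0.0, -1.0, -0.0]]
wrist_force: [0.4, -0.1, -2.6]
grip_width: 0.421
(np.float64(279.9572288513267), np.float64(195.70414223376426))
(np.float64(288.94394553622), np.float64(110.7894736962462))
(np.float64(299.3900625253223), np.float64(11.43560776639103))
```

View pics/w5.png

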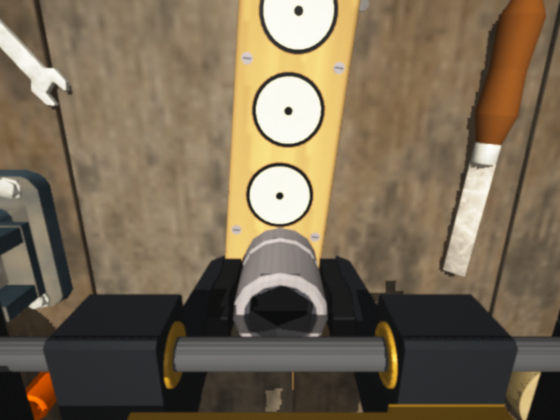

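The dots match prediction to 1 px: (280,196), (288,111) and (298,11). Lowering the 38.

```bash
python3 -m pendant '[{"linear":[0,0.02,0],"delta_rot":[0,0,0]},{"linear":[0,0.045,0],"delta_rot":[0,0,0]},{"linear":[0,0.07,0],"delta_rot":[0,0,0]},{"linear":[0,0.088,0],"delta_rot":[0,0,0]},{"linear":[0,0.1,0],"delta_rot":[0,0,0]},{"linear":[0,0.106,0],"delta_rot":[0,0,0]},{"linear":[0,0.108,0],"delta_rot":[0,0,0]},{"linear":[0,0.108,0],"delta_rot":[0,0,0]},{"linear":[0,0.108,0],"delta_rot":[0,0,0]}]' 0
python3 -m pendant '[{"linear":[0,0,0],"delta_rot":[0,0,0]},{"linear":[0,0,0],"delta_rot":[0,0,0]},{"linear":[0,0,0],"delta_rot":[0,0,0]},{"linear":[0,0,0],"delta_rot":[0,0,0]},{"linear":[0,-0.02,0],"delta_rot":[0,0,0]},{"linear":[0,-0.05,0],"delta_rot":[0,0,0]},{"linear":[0,-0.09,0],"delta_rot":[0,0,0]},{"linear":[0,-0.12,0],"delta_rot":[0,0,0]},{"linear":[0,-0.13,0],"delta_rot":[0,0,0]},{"linear":[0,-0.13,0],"delta_rot":[0,0,0]}]' 1
```

```text
clock: 14.65
eef_pos: [0.6113, 0.0828, 0.0312]
orientation: [[0.0, 0.001, 1.0], [-1.0, -0.0, 0.0], [0.0, -1.0, 0.001]]
wrist_force: [-0.4, -0.2, -2.6]
grip_width: 0.416
clock: 15.9
eef_pos: [0.611, 0.0828, 0.1604]
orientation: [[0.0, -0.0, 1.0], [-1.0, 0.0, 0.0], [-0.0, -1.0, -0.0]]
wrist_force: [0.5, 0.4, 0.3]
grip_width: 0.998
```

```bash
python3 -m pendant '[{"linear":[0.02,0,-0.012],"delta_rot":[0,0,0]},{"linear":[0.05,0,-0.031],"delta_rot":[0,0,0]},{"linear":[0.09,0,-0.056],"delta_rot":[0,0,0]},{"linear":[0.13,0,-0.081],"delta_rot":[0,0,0]},{"linear":[0.17,0,-0.106],"delta_rot":[0,0,0]},{"linear":[0.205,0,-0.128],"delta_rot":[0,0,0]},{"linear":[0.232,0,-0.144],"delta_rot":[0,0,0]},{"linear":[0.246,0,-0.153],"delta_rot":[0,0,0]},{"linear":[0.246,0,-0.153],"delta_rot":[0,0,0]},{"linear":[0.246,0,-0.153],"delta_rot":[0,0,0]}]' 1
python3 - <<'E'
from h import *
import cv2
m=env.camera_model("wrist")
im=env.capture("wrist");cv2.imwrite("pics/w6.png",im[:,:,::-1])
print(proj("wrist",(.4583,-.1638,.046),m))
cv2.imwrite("pics/t6.png",env.capture("top")[:,:,::-1])
E
```

```text
clock: 17.15
eef_pos: [0.4585, -0.1625, 0.1604]
orientation: [[0.001, -0.0, 1.0], [-1.0, 0.0, 0.001], [-0.0, -1.0, -0.0]]
wrist_force: [-0.0, 1.5, 0.5]
grip_width: 1.002
(np.float64(279.36663709589754), np.float64(204.87348741420584))
```

View pics/w6.png

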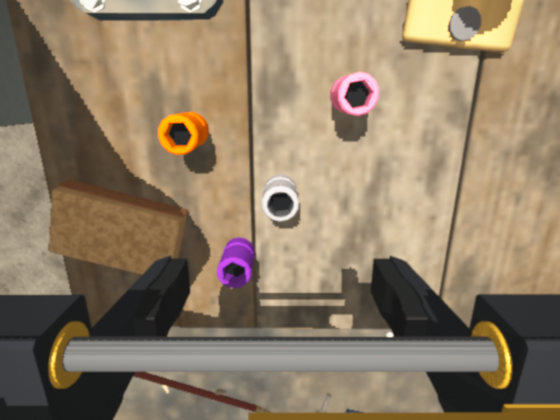

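View pics/t6.png

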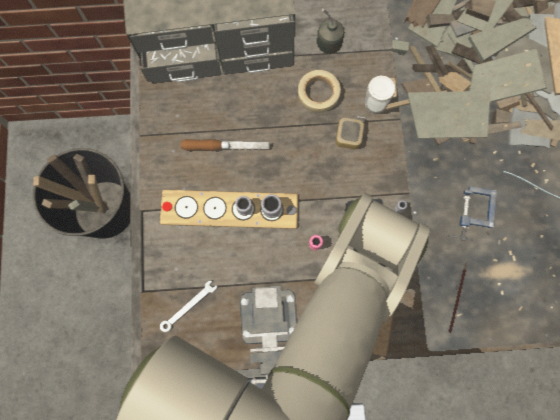

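The wrist view has the 30 at (281,204), as predicted, with purple clear at (237,262). The top view shows the 46 and 38 on their marks. I'll descend on the 30 with the jaws narrowed a little.

```bash
python3 -m pendant '[{"linear":[0,0.02,0],"delta_rot":[0,0,0]},{"linear":[0,0.05,0],"delta_rot":[0,0,0]},{"linear":[0,0.08,0],"delta_rot":[0,0,0]},{"linear":[0,0.105,0],"delta_rot":[0,0,0]},{"linear":[0,0.125,0],"delta_rot":[0,0,0]},{"linear":[0,0.138,0],"delta_rot":[0,0,0]},{"linear":[0,0.142,0],"delta_rot":[0,0,0]},{"linear":[0,0.142,0],"delta_rot":[0,0,0]}]' 0.7
python3 -m pendant '[{"linear":[0,0,0],"delta_rot":[0,0,0]},{"linear":[0,0,0],"delta_rot":[0,0,0]},{"linear":[0,0,0],"delta_rot":[0,0,0]},{"linear":[0,0,0],"delta_rot":[0,0,0]},{"linear":[0,0,0],"delta_rot":[0,0,0]},{"linear":[0,0,0],"delta_rot":[0,0,0]},{"linear":[0,0,0],"delta_rot":[0,0,0]},{"linear":[0,0,0],"delta_rot":[0,0,0]}]' 0
```

```text
clock: 18.25
eef_pos: [0.4585, -0.1633, 0.019]
orientation: [[0.001, 0.0, 1.0], [-1.0, -0.0, 0.001], [0.0, -1.0, 0.0]]
wrist_force: [-0.5, 0.5, -0.1]
grip_width: 0.703
clock: 19.25
eef_pos: [0.4583, -0.1633, 0.0189]
orientation: [[0.0, 0.0, 1.0], [-1.0, -0.0, 0.0], [0.0, -1.0, 0.0]]
wrist_force: [-0.4, 1.1, 5.0]
grip_width: 0.328
```

```bash
python3 -m pendant '[{"linear":[0,-0.02,0],"delta_rot":[0,0,0]},{"linear":[0,-0.06,0],"delta_rot":[0,0,0]},{"linear":[0,-0.1,0],"delta_rot":[0,0,0]},{"linear":[-0.03,-0.12,0.015],"delta_rot":[0,0,0]},{"linear":[-0.07,-0.12,0.036],"delta_rot":[0,0,0]},{"linear":[-0.11,-0.12,0.056],"delta_rot":[0,0,0]},{"linear":[-0.15,-0.12,0.076],"delta_rot":[0,0,0]},{"linear":[-0.19,-0.12,0.097],"delta_rot":[0,0,0]},{"linear":[-0.23,-0.12,0.117],"delta_rot":[0,0,0]},{"linear":[-0.265,-0.12,0.135],"delta_rot":[0,0,0]}]' 0
python3 -m pendant '[{"linear":[-0.025,0,0.012],"delta_rot":[0,0,0]},{"linear":[-0.042,0,0.021],"delta_rot":[0,0,0]},{"linear":[-0.0495,0,0.025],"delta_rot":[0,0,0]},{"linear":[-0.0495,0,0.025],"delta_rot":[0,0,0]},{"linear":[-0.0495,0,0.025],"delta_rot":[0,0,0]}]' 0
python3 - <<'E'
from h import *
import cv2
m=env.camera_model("wrist")
im=env.capture("wrist");cv2.imwrite("pics/w7.png",im[:,:,::-1])
for p in ((.6181,.1523,.012),(.625,.2195,.012)):print(proj("wrist",p,m))
E
```

```text
clock: 20.5
eef_pos: [0.5932, 0.1033, 0.138]
orientation: [[0.001, -0.001, 1.0], [-1.0, -0.0, 0.001], [0.0, -1.0, -0.001]]
wrist_force: [0.2, -0.8, -1.1]
grip_width: 0.331
clock: 21.12
eef_pos: [0.6178, 0.1506, 0.1386]
orientation: [[-0.0, -0.0, 1.0], [-1.0, -0.0, -0.0], [0.0, -1.0, -0.0]]
wrist_force: [-0.4, -0.2, -1.5]
grip_width: 0.33
(np.float64(280.0049383037143), np.float64(196.80191606023658))
(np.float64(288.85811515668433), np.float64(112.76081194009915))
```

View pics/w7.png

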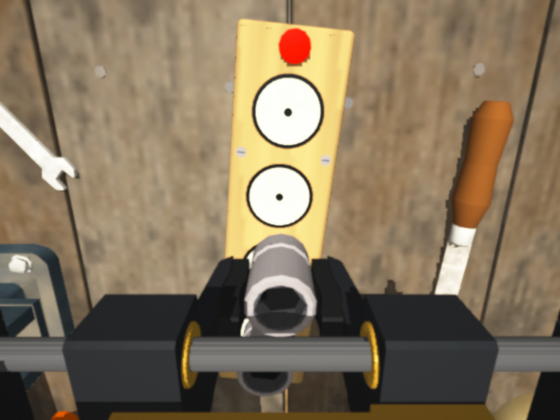

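The dots at (279,197) and (288,112) match. I'll lower by 108 mm, release and retreat.

```bash
python3 -m pendant '[{"linear":[0,0.02,0],"delta_rot":[0,0,0]},{"linear":[0,0.045,0],"delta_rot":[0,0,0]},{"linear":[0,0.07,0],"delta_rot":[0,0,0]},{"linear":[0,0.088,0],"delta_rot":[0,0,0]},{"linear":[0,0.1,0],"delta_rot":[0,0,0]},{"linear":[0,0.106,0],"delta_rot":[0,0,0]},{"linear":[0,0.108,0],"delta_rot":[0,0,0]},{"linear":[0,0.108,0],"delta_rot":[0,0,0]},{"linear":[0,0.108,0],"delta_rot":[0,0,0]}]' 0
python3 -m pendant '[{"linear":[0,0,0],"delta_rot":[0,0,0]},{"linear":[0,0,0],"delta_rot":[0,0,0]},{"linear":[0,0,0],"delta_rot":[0,0,0]},{"linear":[0,0,0],"delta_rot":[0,0,0]},{"linear":[0,-0.02,0],"delta_rot":[0,0,0]},{"linear":[0,-0.05,0],"delta_rot":[0,0,0]},{"linear":[0,-0.09,0],"delta_rot":[0,0,0]},{"linear":[0,-0.12,0],"delta_rot":[0,0,0]},{"linear":[0,-0.13,0],"delta_rot":[0,0,0]},{"linear":[0,-0.13,0],"delta_rot":[0,0,0]}]' 0.75
```

```text
clock: 22.3
eef_pos: [0.6183, 0.1513, 0.0312]
orientation: [[0.0, 0.001, 1.0], [-1.0, 0.0, 0.0], [-0.0, -1.0, 0.001]]
wrist_force: [0.2, -0.6, -1.3]
grip_width: 0.331
clock: 23.55
eef_pos: [0.6181, 0.1513, 0.161]
orientation: [[0.0, 0.001, 1.0], [-1.0, 0.0, 0.0], [-0.0, -1.0, 0.001]]
wrist_force: [-0.5, 0.4, -0.5]
grip_width: 0.747
```

```bash
python3 -m pendant '[{"linear":[0.025,0,-0.002],"delta_rot":[0,0,0]},{"linear":[0.065,0,-0.004],"delta_rot":[0,0,0]},{"linear":[0.115,0,-0.008],"delta_rot":[0,0,0]},{"linear":[0.165,0,-0.011],"delta_rot":[0,0,0]},{"linear":[0.215,0,-0.015],"delta_rot":[0,0,0]},{"linear":[0.265,0,-0.018],"delta_rot":[0,0,0]},{"linear":[0.315,0,-0.022],"delta_rot":[0,0,0]},{"linear":[0.365,0,-0.025],"delta_rot":[0,0,0]},{"linear":[0.405,0,-0.028],"delta_rot":[0,0,0]},{"linear":[0.438,0,-0.03],"delta_rot":[0,0,0]}]' 0.75
python3 -m pendant '[{"linear":[0,0,0],"delta_rot":[0,0,0]},{"linear":[0,0,0],"delta_rot":[0,0,0]}]' 0.75
python3 - <<'E'
from h import *
import cv2
m=env.camera_model("wrist")
im=env.capture("wrist");cv2.imwrite("pics/w8.png",im[:,:,::-1])
print(proj("wrist",(.5879,-.2878,.042),m))
E
```

```text
clock: 24.8
eef_pos: [0.5874, -0.2881, 0.159]
orientation: [[-0.0, -0.002, 1.0], [-1.0, 0.002, -0.0], [-0.002, -1.0, -0.002]]
wrist_force: [0.8, -0.7, -0.3]
grip_width: 0.749
clock: 25.05
eef_pos: [0.5881, -0.2857, 0.1598]
orientation: [[0.001, -0.001, 1.0], [-1.0, 0.001, 0.001], [-0.001, -1.0, -0.001]]
wrist_force: [-0.1, 0.7, -0.7]
grip_width: 0.754
(np.float64(279.53417965594184), np.float64(204.72643032365986))
```

View pics/w8.png

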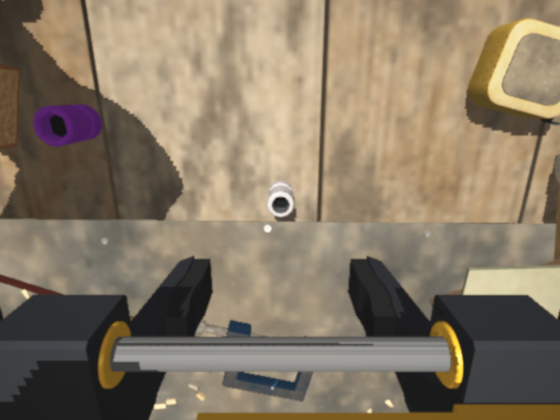

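The 22's mouth is at (281,203), on prediction. Descending.

```bash
python3 -m pendant '[{"linear":[0,0.02,0],"delta_rot":[0,0,0]},{"linear":[0,0.05,0],"delta_rot":[0,0,0]},{"linear":[0,0.08,0],"delta_rot":[0,0,0]},{"linear":[0,0.105,0],"delta_rot":[0,0,0]},{"linear":[0,0.125,0],"delta_rot":[0,0,0]},{"linear":[0,0.139,0],"delta_rot":[0,0,0]},{"linear":[0,0.144,0],"delta_rot":[0,0,0]},{"linear":[0,0.144,0],"delta_rot":[0,0,0]}]' 0.75
python3 -m pendant '[{"linear":[0,0,0],"delta_rot":[0,0,0]},{"linear":[0,0,0],"delta_rot":[0,0,0]},{"linear":[0,0,0],"delta_rot":[0,0,0]},{"linear":[0,0,0],"delta_rot":[0,0,0]},{"linear":[0,0,0],"delta_rot":[0,0,0]},{"linear":[0,0,0],"delta_rot":[0,0,0]},{"linear":[0,0,0],"delta_rot":[0,0,0]},{"linear":[0,0,0],"delta_rot":[0,0,0]}]' 0
```

```text
clock: 26.1
eef_pos: [0.5885, -0.2868, 0.017]
orientation: [[0.0, 0.0, 1.0], [-1.0, -0.0, 0.0], [0.0, -1.0, 0.0]]
wrist_force: [0.2, 0.7, 0.8]
grip_width: 0.749
clock: 27.1
eef_pos: [0.5882, -0.2868, 0.0168]
orientation: [[0.0, -0.0, 1.0], [-1.0, -0.0, 0.0], [0.0, -1.0, -0.0]]
wrist_force: [-0.4, 0.3, 1.2]
grip_width: 0.236
```

```bash
python3 -m pendant '[{"linear":[0,-0.02,0],"delta_rot":[0,0,0]},{"linear":[0,-0.06,0],"delta_rot":[0,0,0]},{"linear":[0,-0.1,0],"delta_rot":[0,0,0]},{"linear":[-0.03,-0.12,0.002],"delta_rot":[0,0,0]},{"linear":[-0.075,-0.12,0.005],"delta_rot":[0,0,0]},{"linear":[-0.125,-0.12,0.009],"delta_rot":[0,0,0]},{"linear":[-0.175,-0.12,0.013],"delta_rot":[0,0,0]},{"linear":[-0.225,-0.12,0.016],"delta_rot":[0,0,0]},{"linear":[-0.275,-0.12,0.02],"delta_rot":[0,0,0]},{"linear":[-0.325,-0.12,0.024],"delta_rot":[0,0,0]}]' 0
python3 -m pendant '[{"linear":[-0.05,0,0.004],"delta_rot":[0,0,0]},{"linear":[-0.095,0,0.007],"delta_rot":[0,0,0]},{"linear":[-0.135,0,0.01],"delta_rot":[0,0,0]},{"linear":[-0.165,0,0.012],"delta_rot":[0,0,0]},{"linear":[-0.18,0,0.013],"delta_rot":[0,0,0]},{"linear":[-0.18,0,0.013],"delta_rot":[0,0,0]},{"linear":[-0.18,0,0.013],"delta_rot":[0,0,0]}]' 0
python3 - <<'E'
from h import *
import cv2
m=env.camera_model("wrist")
im=env.capture("wrist");cv2.imwrite("pics/w9.png",im[:,:,::-1])
for p in ((.625,.2195,.012),(.6286,.2653,.016)):print(proj("wrist",p,m))
E
```

```text
clock: 28.35
eef_pos: [0.6123, 0.0399, 0.1382]
orientation: [[0.0, 0.002, 1.0], [-1.0, -0.0, 0.0], [0.0, -1.0, 0.002]]
wrist_force: [0.3, 0.4, -0.3]
grip_width: 0.239
clock: 29.22
eef_pos: [0.6252, 0.2172, 0.137]
orientation: [[-0.001, 0.0, 1.0], [-1.0, -0.0, -0.001], [0.0, -1.0, 0.0]]
wrist_force: [-0.7, 0.6, -0.7]
grip_width: 0.234
(np.float64(279.37412548516306), np.float64(196.6108377719215))
(np.float64(283.88014300894065), np.float64(141.0828903651876))
```

View pics/w9.png

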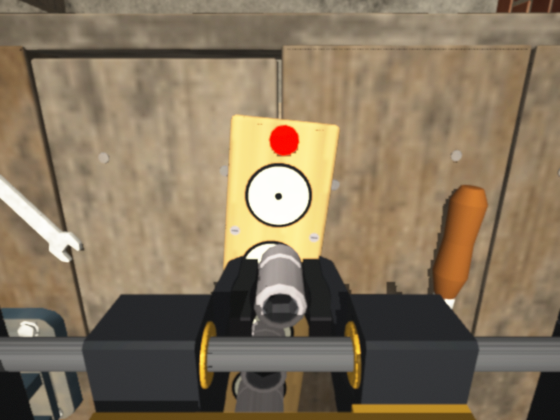

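The mark dot at (278,196) and the red disc at (284,141) match. Lowering by 108 mm.

```bash
python3 -m pendant '[{"linear":[0,0.02,0],"delta_rot":[0,0,0]},{"linear":[0,0.045,0],"delta_rot":[0,0,0]},{"linear":[0,0.07,0],"delta_rot":[0,0,0]},{"linear":[0,0.088,0],"delta_rot":[0,0,0]},{"linear":[0,0.1,0],"delta_rot":[0,0,0]},{"linear":[0,0.106,0],"delta_rot":[0,0,0]},{"linear":[0,0.108,0],"delta_rot":[0,0,0]},{"linear":[0,0.108,0],"delta_rot":[0,0,0]},{"linear":[0,0.108,0],"delta_rot":[0,0,0]}]' 0
python3 -m pendant '[{"linear":[0,0,0],"delta_rot":[0,0,0]},{"linear":[0,0,0],"delta_rot":[0,0,0]},{"linear":[0,0,0],"delta_rot":[0,0,0]},{"linear":[0,0,0],"delta_rot":[0,0,0]},{"linear":[0,-0.02,0],"delta_rot":[0,0,0]},{"linear":[0,-0.05,0],"delta_rot":[0,0,0]},{"linear":[0,-0.09,0],"delta_rot":[0,0,0]},{"linear":[0,-0.13,0],"delta_rot":[0,0,0]},{"linear":[0,-0.17,0],"delta_rot":[0,0,0]},{"linear":[0,-0.2,0],"delta_rot":[0,0,0]}]' 0.75
python3 -m pendant '[{"linear":[0,0,-0.03],"delta_rot":[0,0,0]},{"linear":[0,0,-0.07],"delta_rot":[0,0,0]},{"linear":[0,0,-0.11],"delta_rot":[0,0,0]},{"linear":[0,0,-0.15],"delta_rot":[0,0,0]},{"linear":[0,0,-0.18],"delta_rot":[0,0,0]},{"linear":[0,0,-0.2],"delta_rot":[0,0,0]},{"linear":[0,0,-0.2],"delta_rot":[0,0,0]},{"linear":[0,0,-0.2],"delta_rot":[0,0,0]}]' 0.75
python3 - <<'E'
import cv2
from h import *
im=env.capture("top")[:,:,::-1];cv2.imwrite("pics/t10.png",im)
cv2.imwrite("pics/t10c.png",cv2.resize(im[180:240,155:305],None,fx=5.3,fy=5.3,interpolation=cv2.INTER_CUBIC))
im=env.capture("scene")[:,:,::-1];cv2.imwrite("pics/s10.png",im)
cv2.imwrite("pics/s10c.png",cv2.resize(im[145:245,230:340],None,fx=5.3,fy=5.3,interpolation=cv2.INTER_CUBIC))
M=[(.625,.2195),(.6181,.1523),(.6111,.0846),(.605,.0165)]
for (x,y),h in zip(M,(.042,.046,.05,.054)):
    u,v=proj("top",(x,y,.012+h));print("top crop",round((u+.5-155)*5.3-.5),round((v+.5-180)*5.3-.5),end='  ')
    u,v=proj("scene",(x,y,.012+h));print("scene crop",round((u+.5-230)*5.3-.5),round((v+.5-145)*5.3-.5))
E
```

```text
clock: 30.4
eef_pos: [0.6253, 0.2183, 0.0293]
orientation: [[0.0, 0.001, 1.0], [-1.0, 0.0, 0.0], [-0.0, -1.0, 0.001]]
wrist_force: [0.1, 0.1, -0.8]
grip_width: 0.237
clock: 31.65
eef_pos: [0.6251, 0.2183, 0.2324]
orientation: [[0.0, 0.003, 1.0], [-1.0, 0.001, 0.0], [-0.001, -1.0, 0.003]]
wrist_force: [-0.3, 0.1, 0.3]
grip_width: 0.749
clock: 32.65
eef_pos: [0.4258, 0.2182, 0.2294]
orientation: [[0.0, 0.001, 1.0], [-1.0, 0.0, 0.0], [-0.0, -1.0, 0.001]]
wrist_force: [0.2, -0.9, -0.3]
grip_width: 0.747
top crop 150 121  scene crop 171 88
top crop 304 124  scene crop 228 140
top crop 460 127  scene crop 290 198
top crop 617 128  scene crop 360 260
```

View pics/t10c.png

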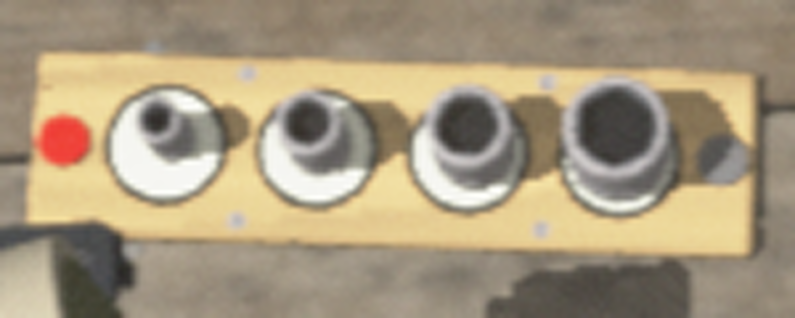

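View pics/s10c.png

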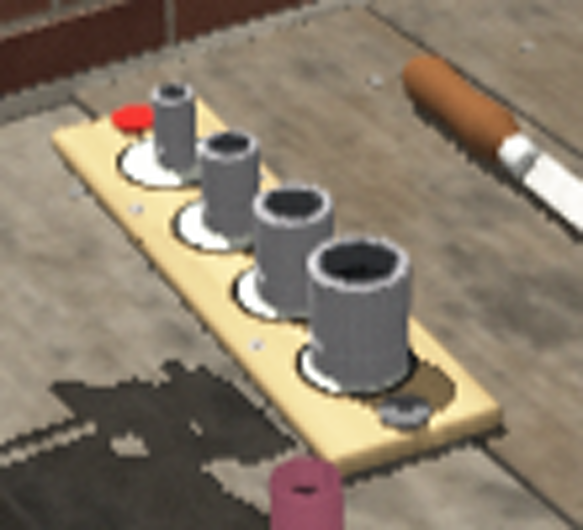

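View pics/t10.png

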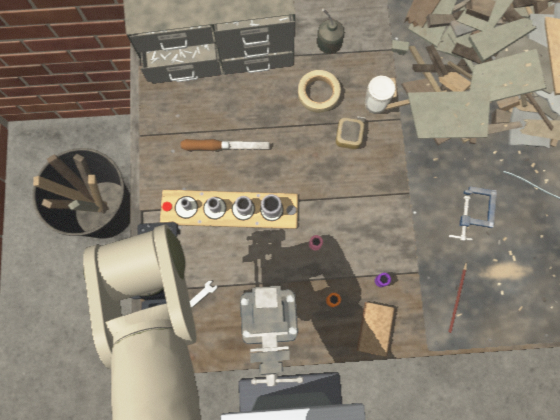

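All four sockets stand upright on their marks in the right order. Measured socket tops against a perfect placing, in crop pixels: 22 (158,120) vs (150,121), 30 (311,121) vs (304,124), 38 (468,124) vs (460,127), 46 (616,127) vs (617,128). That puts every error at about 3–4 mm or less. The bystanders and look-alikes look unmoved, and the gripper is clear, so I'm handing in.

```bash
python3 -c "
from plant import env
print(env.finish_job())"
```

```text
the job is handed in; nothing more can be done
None
```

All four steel sockets are standing mouth up on the board, in size order from the red disc: 22, 30, 38, then 46 at the far end. I handed the job in at about 33 s on the robot's clock; the interface gave no verdict.

- **Placing:** the last top and scene views put each socket within about 3–4 mm of its mark's centre, against the 12 mm allowed.
- **Disagreement between cameras:** right after I set the 46 down, the wrist view showed it about 3 mm off towards the red-disc end, while the final top view shows under 1 mm. I biased the other three about 2 mm the other way, and they now sit about 3 mm off in that direction. This is close to the 2 mm calibration error.
- **Bystanders:** the chisel and the tape measure show no movement in the final top view. The spanner is partly hidden by the arm there, but its visible part is where it was. I also left the pink, orange and purple look-alikes alone.
- **Contact:** the gripper was clear of everything at the end, and the wrist forces reported at the end of each move were about 5 N or less.

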